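# Plug up and lock the test adapter

### The job

Both sockets of the test adapter stand open: put on each one the loose plug of its own length, press the plug down until it is fully home, and swing that socket's locking lever up over the plug's end pegs as far as it goes. Press firmly but do not force anything, and leave the odd plug that fits neither socket, the screwdriver and the solder spool where they are.

Things in the scene. Friction and masses are not known exactly. Their poses are not given: they have to be found in the camera images.
- adapter: flat aluminium test adapter box 170 (x) x 340 (y) x 40 mm high, fixed on the bench; origin at the centre of its underside. The two sockets stand on its top, in line, 160 mm apart along the adapter's y, their lever sides towards the adapter's -x edge (the robot's side)
- socket_short: grey socket housing for the 73 mm plug, float-mounted 13 mm above the adapter's top on springs: pressed, it sinks up to 11 mm (1.3 N/mm, then a hard stop) and comes up again. Origin: centre of its underside; x along its length, z up. Rim collar 64 x 34 mm outside, top at 30 mm, edge rounded; the plug fits over it with 1.5 mm play all round. Lever bar on its +y side.
- socket_long: grey socket housing for the 120 mm plug, float-mounted 13 mm above the adapter's top on springs: pressed, it sinks up to 11 mm (1.3 N/mm, then a hard stop) and comes up again. Origin: centre of its underside; x along its length, z up. Rim collar 111 x 34 mm outside, top at 30 mm, edge rounded; the plug fits over it with 1.5 mm play all round. Lever bar on its +y side.
- seat_short (a point): centre of the short socket's black seal, 14 mm above the socket's origin and moving with it: the plug's origin comes here when fully home, a hard stop. From 8 mm before home the contacts (an insert inside the collar) resist with about 12 N, enough to sink the floating socket by some 8 mm before they give; 20 N brings all home; they have no spring and stay where pushed.
- seat_long (a point): centre of the long socket's black seal, 14 mm above the socket's origin and moving with it: the plug's origin comes here when fully home, a hard stop. From 8 mm before home the contacts (an insert inside the collar) resist with about 12 N, enough to sink the floating socket by some 8 mm before they give; 20 N brings all home; they have no spring and stay where pushed.
- lever_short (a joint): short socket's locking lever: 0 = open (arms 20 degrees above level, on the socket's +y side), 0.698 = locked, at its stop (60 degrees, bar beside the plug's flank). Starts at 0 to 0.14. Axis along socket x, 12 mm above its origin. Stays where left (friction 0.045 N m). Its hooks pass over the plug's end pegs only if the plug is home or within some 3 mm of it, else they butt on them.
- lever_long (a joint): long socket's locking lever: 0 = open (arms 20 degrees above level, on the socket's +y side), 0.698 = locked, at its stop (60 degrees, bar beside the plug's flank). Starts at 0 to 0.14. Axis along socket x, 12 mm above its origin. Stays where left (friction 0.045 N m). Its hooks pass over the plug's end pegs only if the plug is home or within some 3 mm of it, else they butt on them.
- lever_short_bar (a point): middle of the short socket's lever handle, a black round bar 10 mm thick along the whole socket, 54 mm from the lever's axis; 30 mm above the socket's origin when open, 59 mm when locked. It moves up and in towards the plug: push it inwards and upwards from below and outside, or lift it; a purely level push on the open lever jams by friction
- lever_long_bar (a point): middle of the long socket's lever handle, a black round bar 10 mm thick along the whole socket, 54 mm from the lever's axis; 30 mm above the socket's origin when open, 59 mm when locked. It moves up and in towards the plug: push it inwards and upwards from below and outside, or lift it; a purely level push on the open lever jams by friction
- plug_short: upright grey metal plug hood, 73 mm long (x) x 43 wide x 68 high, 0.22 kg, closed sides and top, open below (opening 67 x 37). A 6 mm steel peg sticks out 9 mm from the middle of each short end, 14 mm above the lower edge; a blanking screw 8 mm from the +x end near the top. Half a turn makes no difference. Origin: centre of its underside; x along the length, z up. Belongs on the short socket.
- plug_long: upright grey metal plug hood, 120 mm long (x) x 43 wide x 68 high, 0.22 kg, closed sides and top, open below (opening 114 x 37). A 6 mm steel peg sticks out 9 mm from the middle of each short end, 14 mm above the lower edge; a blanking screw 8 mm from the +x end near the top. Half a turn makes no difference. Origin: centre of its underside; x along the length, z up. Belongs on the long socket.
- plug_middle: upright grey metal plug hood, 94 mm long (x) x 43 wide x 68 high, 0.22 kg, closed sides and top, open below (opening 88 x 37). A 6 mm steel peg sticks out 9 mm from the middle of each short end, 14 mm above the lower edge; a blanking screw 8 mm from the +x end near the top. Half a turn makes no difference. Origin: centre of its underside; x along the length, z up. Fits neither socket: leave it.
- screwdriver: screwdriver lying on the bench, about 200 mm; bystander
- spool: solder spool 60 mm in diameter, 52 mm high, standing on the bench; bystander, origin under its centre
Mind the look-alikes: they are no part of the job. What is shaped like the plug_long but orange is not meant.

How it is judged:
At the end, for the whole second after the job is handed in: Short plug on short socket, long plug on long socket: upright, centred within 3 mm, lower edge within 2 mm of home, at rest; both levers locked (joint above 0.62 of 0.698 rad); middle plug, screwdriver and spool within 25 mm of their start (x of plug_short in the frame of socket_short between -0.003 and 0.003 m and y of plug_short in the frame of socket_short between -0.003 and 0.003 m and z of plug_short in the frame of socket_short between 0.012 and 0.016 m and angle between the x axis of plug_short and the x axis of socket_short, either way round below 0.08 rad and angle between each of plug_short, plug_long's own z axis and vertical below 0.06 rad and value of joint each of lever_short, lever_long above 0.62 rad and linear speed of each of plug_short, plug_long below 0.02 m/s and x of plug_long in the frame of socket_long between -0.003 and 0.003 m and y of plug_long in the frame of socket_long between -0.003 and 0.003 m and z of plug_long in the frame of socket_long between 0.012 and 0.016 m and angle between the x axis of plug_long and the x axis of socket_long, either way round below 0.08 rad and distance of each of plug_middle, screwdriver, spool from where it was at the start of the episode below 0.025 m); the robot touches nothing.
It fails at once if the short socket, with its lever, is loaded with more than 120 N (contact force between anything else and socket_short above 120 N).
It fails at once if the long socket, with its lever, is loaded with more than 120 N (contact force between anything else and socket_long above 120 N).
It fails at once if the middle-sized plug is shifted by more than 25 mm (distance of plug_middle from where it was at the start of the episode above 0.025 m).
It fails at once if the screwdriver is shifted by more than 25 mm (distance of screwdriver from where it was at the start of the episode above 0.025 m).
It fails at once if the solder spool is shifted by more than 25 mm (distance of spool from where it was at the start of the episode above 0.025 m).
It also fails if it takes over 72 s, if anything falls off the work surface, if the arm or the gripper's body presses on something with over 40 N, if the wrist force passes 120 N, or if a joint passes its speed limit or range.

### The arm

A 6-joint arm with a two-finger parallel gripper is mounted at the origin on the work surface. World frame = base frame: x ahead of the robot, y to its left, z up, the work surface at z = 0. Lengths are in m, angles in rad, forces in N, time in s.
With the tool pointing down it reaches from about 0.325 to 0.775 m from the base axis. Payload 9.3 kg.
Tool frame: the origin (TCP) lies at the very end of the fingers, on their centre line; the grasp point (between the pads) lies 19 mm behind it; z points along the fingers, y is the direction in which the jaws open and shut (so a half turn about z gives the same grasp; the last joint's range is limited). The gripper opens to 85 mm and grips with 20 to 120 N. Pads are 22 mm wide; open, the fingers measure 114 mm over their backs; the gripper's body (76 mm by 85 mm) begins 54 mm behind the grasp point. The pads swing forward as they close: fully open they stand 13 mm farther back than shut.
Start: joints at [-1.291, 0.259, 0.021, 1.334, 0, 1.418], TCP at [0.231, -0.499, 0.231] pointing down, gripper open.
Joint ranges: [-3.04, 3.04], [-0.91, 1.82], [-1.04, 1.36], [-1.92, 1.95], [-1.52, 1.45], [-3.14, 3.14]. Speed limits (rad/s): [2.22, 2.22, 2.79, 3.14, 3.14, 3.14].

### API

Orientations are given as a unit quaternion [w, x, y, z].
In Python, from station import telemetry, cams, ctrl gives the robot as it stands. The module is installed in compiled form; this text tells all that it offers.
- The arm moves only by the shell command python3 -m pendant 'ROWS' [FORCE]. ROWS is JSON, one flat list of numbers, 7 for each row, row after row: the shift along the tool's x, y, z in m, then the turn, a rotation vector about the tool's x, y, z in degrees, then the closure, from 0 (fully open) to 1 (shut). In form: [dx, dy, dz, wx, wy, wz, jaw, dx, dy, dz, wx, wy, wz, jaw, ...]. A call has 1 to 20 rows; each row is the pose to reach, as a shift and turn from the pose commanded when the call began, along the tool's axes at that moment; what a row does not reach only later rows make up. A row lasts 1/8 s, in which the tool goes at most 62.5 mm and 10.7 degrees, less where a joint would pass 70% of its speed; a pose out of reach is approached as far as the arm can. A call with a gripper value outside its range is refused whole. The fingers move at their own pace and stop on an object; FORCE is the grip in N (left out, the last holds). Time passes only in rows, so rows that repeat a pose let the fingers close. It gives the time, the measured TCP pose, the force and the opening at its end, in the units of the state.
- telemetry.get_obs(): the state, without advancing time (a new reading comes with each control period).
- cams.camera(name): name is "scene" or "top" or "wrist"; returns a dict with "color" (400x640x3 uint8, red, green, blue), "range_z" (400x640 float32, m along the optical axis (not along the pixel's ray), 0 where there is no reading), "intrinsics" (3x3 intrinsics, pixels), "dist_coeffs" ([k1, k2, p1, p2, k3] as OpenCV has them; the pictures are not rectified), "cam_to_world" (4x4, takes a point from camera to world coordinates). Camera axes: x right, y up, looking along -z (the intrinsics and any distortion apply to the point x, -y, -z); pixel columns grow to the right and rows downward; lengths in m; the calibration is good to about 2 mm. A picture is of the moment at which its call begins.
- ctrl.hand_in(): hands the job in, once; it reports no verdict.
The state is a dict: "time": time; "joint_positions": joint angles; "joint_vel": joint speeds; "effort": joint torques, N m; "eef_pos": TCP position; "tool_rot": TCP orientation; "force": force on the tool from outside, world axes, zero at the start; "moment": the same for the moment, N m; "opening": finger opening in m.
Only numpy, scipy, OpenCV 4.12 (cv2) and the standard library are available. Lean on these libraries where they do the work, as an engineer would, in place of code of your own. Each camera call takes 0.05 s, during which the arm holds its last target. There are 200 camera calls.

## Working session

There is one attempt and no reset: what is moved stays moved. The work goes in short steps, Python scripts to look and compute and a shell command to move; the robot and the scene stay as the last step left them, time stands still between calls to the robot, and variables do not carry over. Pictures are saved under pics/ and viewed, about 8 in all and at most 12, crops included, and the job is handed in when it is done.

```bash
mkdir -p pics; cat > h.py <<'E'
import numpy as np, cv2, pickle
from station import telemetry, cams, ctrl
def grab(n,tag):
    c=cams.camera(n); pickle.dump(c,open(f'pics/{tag}.pkl','wb')); cv2.imwrite(f'pics/{tag}.png',c['color'][...,::-1]); return c
def load(tag): return pickle.load(open(f'pics/{tag}.pkl','rb'))
def rays(c,uv):
    p=cv2.undistortPoints(np.array(uv,float).reshape(-1,1,2),c['intrinsics'],np.array(c['dist_coeffs'])).reshape(-1,2)
    d=np.c_[p[:,0],-p[:,1],-np.ones(len(p))]; T=c['cam_to_world']; return T[:3,3],d@T[:3,:3].T
def plane(c,uv,z):
    o,d=rays(c,uv); return o+d*((z-o[2])/d[:,2])[:,None]
def cloud(c):
    h,w=c['range_z'].shape; v,u=np.mgrid[:h,:w]; o,d=rays(c,np.c_[u.ravel(),v.ravel()])
    P=o+d*c['range_z'].ravel()[:,None]; return P.reshape(h,w,3)
E
python3 - <<'E'
from h import *
for n in('top','scene','wrist'):
    c=grab(n,n+'0'); print(n,c['cam_to_world'].round(3).tolist(),c['intrinsics'].tolist(),c['dist_coeffs'])
print(telemetry.get_obs())
a=cv2.imread('pics/top0.png');
E
```

```text
top [[0.012, 0.998, -0.061, 0.565], [-1.0, 0.013, 0.013, -0.054], [0.014, 0.061, 0.998, 1.162], [0.0, 0.0, 0.0, 1.0]] [[510.72416314051384, 0.0, 325.15104286746237], [0.0, 510.72416314051384, 191.94383572947504], [0.0, 0.0, 1.0]] [0.04239898 0.         0.         0.         0.        ]
scene [[-0.136, -0.787, 0.602, 1.224], [0.991, -0.108, 0.082, 0.015], [0.0, 0.608, 0.794, 0.829], [0.0, 0.0, 0.0, 1.0]] [[405.44254239909066, 0.0, 321.38449794046574], [0.0, 405.44254239909066, 205.4012943573035], [0.0, 0.0, 1.0]] [-0.02331237  0.          0.          0.          0.        ]
wrist [[0.42, 0.858, 0.295, 0.306], [-0.908, 0.398, 0.135, -0.464], [-0.001, -0.325, 0.946, 0.373], [0.0, 0.0, 0.0, 1.0]] [[322.7957033946591, 0.0, 317.5281539324706], [0.0, 322.7957033946591, 196.00427054490234], [0.0, 0.0, 1.0]] [-0.04083211  0.          0.          0.          0.        ]
{'time': 0.15, 'joint_positions': array([-1.29059064e+00,  2.59052885e-01,  2.09624391e-02,  1.33371631e+00,
        3.39994972e-05,  1.41816625e+00]), 'joint_vel': array([ 0.00034051, -0.00101319,  0.0006683 , -0.00029869,  0.00122936,
       -0.0004786 ]), 'effort': array([ 2.64730603e-03, -5.55971575e+01,  3.44661605e+01,  1.14238966e-02,
       -1.88060931e-04,  2.98933742e-06]), 'eef_pos': array([ 0.23062754, -0.49908178,  0.23082085]), 'tool_rot': array([-5.05268638e-04,  9.76672788e-01,  2.14732416e-01, -1.52393700e-05]), 'force': array([ 0.74341953, -0.5928284 , -0.50795701]), 'moment': array([-0.04674898,  0.01546954, -0.04685646]), 'opening': 0.08548233363238217}
```

View pics/top0.png

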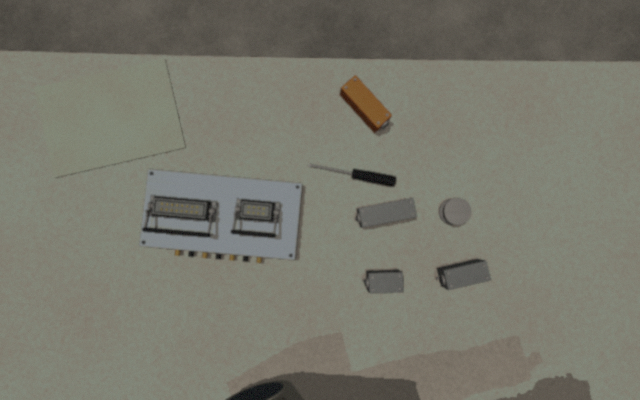

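View pics/scene0.png

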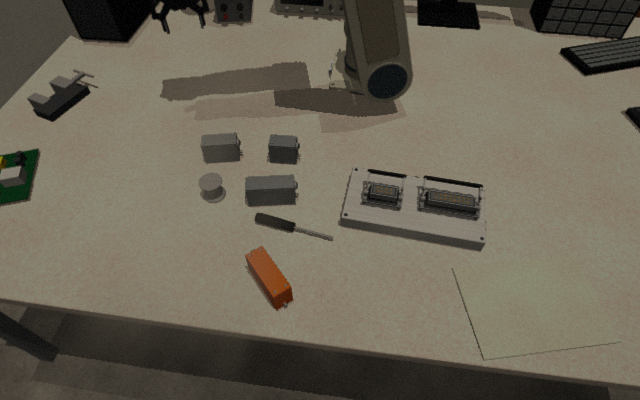

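Top view: adapter at about (222,215), long socket (182,208), short socket (258,210), lever bars on the robot's side. Upright grey hoods stand at (387,213), (385,281) and (464,274); the orange hood at (365,103) is a decoy. I'll measure the hoods in both views.

```bash
cat > m1.py <<'E'
from h import *
def rect(P2):
    (cx,cy),(w,h),a=cv2.minAreaRect((P2*1000).astype(np.float32))
    if w<h: w,h,a=h,w,a-90
    return f'c=({cx:.1f},{cy:.1f}) {w:.1f}x{h:.1f} yaw={(a+90)%180-90:.1f}'
B={'top':dict(A=(387,213),B=(385,281),C=(464,274),spool=(456,211),orange=(365,103)),'scene':dict(A=(271,190),B=(284,150),C=(221,148),spool=(210,184),orange=(270,277))}
for n in B:
    c=load(n+'0'); P=cloud(c)
    for k,(u,v) in B[n].items():
        m=np.zeros(P.shape[:2],bool); m[v-38:v+38,u-38:u+38]=1
        ok=(c['range_z']>0)&m&(P[...,2]>.03)&(P[...,2]<.1)
        nl,L=cv2.connectedComponents(ok.astype(np.uint8)); 
        q=P[(L==L[v,u])] if L[v,u] else P[ok]
        zt=np.percentile(q[:,2],90); t=q[abs(q[:,2]-zt)<.006]
        print(n,k,'z',(np.median(t[:,2])*1e3).round(1),len(t),rect(t[:,:2]))
    # adapter / sockets
    z=P[...,2]; xy=(P[...,1]>0)&(P[...,1]<.5)&(P[...,0]>.3)&(P[...,0]<.8)&(c['range_z']>0)
    a=xy&(z>.034)&(z<.046); nl,L,S,_=cv2.connectedComponentsWithStats(a.astype(np.uint8)); i=1+S[1:,4].argmax()
    t=P[L==i]; print(n,'adapter z',np.median(t[:,2]),rect(t[:,:2]))
    s=xy&(z>.07)&(z<.1); nl,L,S,_=cv2.connectedComponentsWithStats(s.astype(np.uint8))
    for i in range(1,nl):
        if S[i,4]>15: t=P[L==i]; print(n,'hi',S[i],'z',np.percentile(t[:,2],[10,50,90]).round(4),rect(t[:,:2]))
E
python3 m1.py
python3 - <<'E'
from h import *
a=cv2.imread('pics/top0.png')
x=cv2.resize(a[165:265,135:310],None,fx=4,fy=4,interpolation=cv2.INTER_CUBIC)
y=cv2.resize(a[190:300,340:500],None,fx=4,fy=4,interpolation=cv2.INTER_CUBIC)[:, :700]
y=cv2.resize(y,(700,480)); x=cv2.convertScaleAbs(x,alpha=1.6)
cv2.imwrite('pics/crop1.png',cv2.resize(np.vstack([x,y]),(560,600)))
E
```

```text
top A z 68.5 1080 c=(591.8,-203.0) 119.9x42.9 yaw=-78.5
top B z 68.4 669 c=(440.9,-197.8) 75.6x43.1 yaw=-87.0
top C z 68.6 863 c=(459.5,-372.1) 95.4x43.0 yaw=-76.6
top spool z 52.4 568 c=(595.7,-356.5) 59.9x58.0 yaw=14.6
top orange z 68.2 1041 c=(831.3,-155.9) 121.1x43.3 yaw=43.0
top adapter z 0.04001525966880237 c=(583.2,161.6) 334.4x172.0 yaw=85.4
top hi [ 142  196   72   42 1362] z [0.0784 0.0827 0.0884] c=(576.2,239.5) 140.9x76.5 yaw=85.2
top hi [240 200  33  20 464] z [0.0787 0.0823 0.085 ] c=(592.7,78.0) 66.7x37.6 yaw=84.0
top hi [230 205  49  32 357] z [0.0736 0.0906 0.0946] c=(568.5,79.8) 95.8x61.9 yaw=86.5
scene A z 68.6 681 c=(591.3,-200.0) 123.3x47.1 yaw=-78.2
scene B z 68.7 327 c=(442.8,-197.9) 73.4x47.2 yaw=-87.1
scene C z 68.8 410 c=(461.3,-371.6) 94.9x47.0 yaw=-77.8
scene spool z 52.8 343 c=(597.1,-356.5) 58.6x57.5 yaw=-78.3
scene orange z 68.6 1049 c=(832.9,-154.0) 121.0x43.1 yaw=42.9
scene adapter z 0.040665183647534686 c=(585.3,161.5) 336.0x173.4 yaw=85.0
scene hi [365 169  42  30 245] z [0.0734 0.0907 0.0946] c=(569.6,81.9) 93.4x59.1 yaw=87.1
scene hi [ 421  176   62   36 1045] z [0.0747 0.0831 0.0889] c=(577.7,240.5) 139.2x75.1 yaw=85.6
scene hi [370 183  28  18 376] z [0.0758 0.0827 0.0846] c=(594.1,78.5) 64.0x35.6 yaw=85.0
```

View pics/crop1.png

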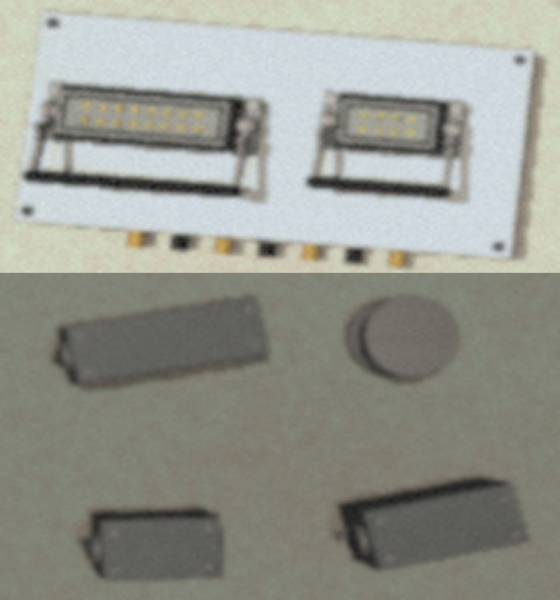

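The crops confirm it: A, (387,213), measures 120 mm, so it is the long plug. B, (385,281), measures about 74 mm, so it is the short one. C, (464,274), measures 95 mm and is the odd one. Next I hover over the short plug for a close wrist measurement.

```bash
python3 -m pendant '[0.317,-0.185,0,0,0,-68,0, 0.317,-0.185,0,0,0,-68,0, 0.317,-0.185,0,0,0,-68,0, 0.317,-0.185,0,0,0,-68,0, 0.317,-0.185,0,0,0,-68,0, 0.317,-0.185,0,0,0,-68,0, 0.317,-0.185,0,0,0,-68,0, 0.317,-0.185,0,0,0,-68,0, 0.317,-0.185,0,0,0,-68,0, 0.317,-0.185,0,0,0,-68,0, 0.317,-0.185,0,0,0,-68,0]' 80
cat > m2.py <<'E'
import sys
from h import *
from m1 import rect
from scipy.spatial.transform import Rotation as R
tag,cx,cy,z0,z1=sys.argv[1],*map(float,sys.argv[2:6])
c=grab('wrist',tag); o=telemetry.get_obs(); q=o['tool_rot']; M=R.from_quat([q[1],q[2],q[3],q[0]]).as_matrix()
print('tcp',o['eef_pos'].round(4),'toolx yaw',np.degrees(np.arctan2(M[1,0],M[0,0])).round(2),'z',M[:,2].round(3),'F',o['force'].round(1),'q',o['joint_positions'].round(2))
P=cloud(c); ok=(c['range_z']>0)&(P[...,2]>z0)&(P[...,2]<z1)&(np.hypot(P[...,0]-cx,P[...,1]-cy)<.09)
nl,L,S,_=cv2.connectedComponentsWithStats(ok.astype(np.uint8))
for i in range(1,nl):
    if S[i,4]>60:
        t=P[L==i]; zm=np.median(t[:,2]); s=t[abs(t[:,2]-zm)<.003]; print(S[i].tolist(),'z',zm.round(4),rect(s[:,:2]))
E
sed -i 's/^for n in B:/for n in (B if __name__=="__main__" else []):/' m1.py
python3 m2.py w1 .441 -.198 .06 .075
```

```text
time: 1.52
eef_pos: [0.4406, -0.1989, 0.2313]
tool_rot: [-0.0, 0.69, 0.724, 0.0]
force: [-0.1, -0.1, -0.8]
opening: 0.0855
tcp [ 0.4406 -0.1988  0.2313] toolx yaw 92.72 z [ 0. -0. -1.] F [-0.9 -0.8 -0.4] q [-0.6   0.14 -0.13  1.3  -0.    0.93]
[298, 133, 45, 78, 3191] z 0.0674 c=(442.5,-199.6) 72.9x43.0 yaw=-87.3
```

View pics/w1.png

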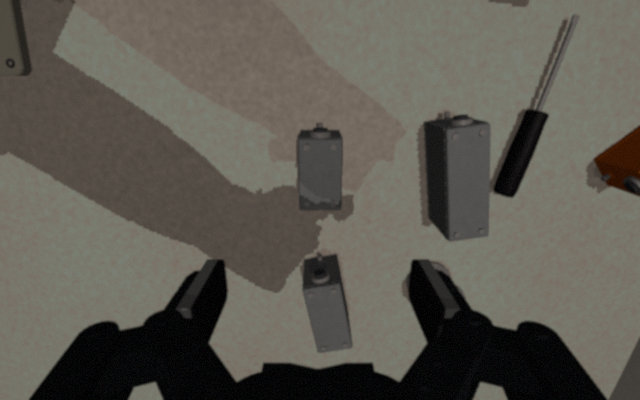

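```bash
python3 -m pendant '[-0.001,0.002,0.1,0,0,0,0, -0.001,0.002,0.15,0,0,0,0, -0.001,0.002,0.18,0,0,0,0, -0.001,0.002,0.195,0,0,0,0, -0.001,0.002,0.195,0,0,0,0, -0.001,0.002,0.195,0,0,0,0, -0.001,0.002,0.195,0,0,0,1, -0.001,0.002,0.195,0,0,0,1, -0.001,0.002,0.195,0,0,0,1, -0.001,0.002,0.195,0,0,0,1, -0.001,0.002,0.195,0,0,0,1, -0.001,0.002,0.195,0,0,0,1, -0.001,0.002,0.195,0,0,0,1, -0.001,0.002,0.195,0,0,0,1]' 80; python3 m2.py w2 .441 -.198 .04 .075
```

```text
time: 3.32
eef_pos: [0.4432, -0.1995, 0.0372]
tool_rot: [0.001, 0.69, 0.724, 0.0]
force: [-1.4, 0.3, 7.3]
opening: 0.0418
tcp [ 0.4432 -0.1995  0.0371] toolx yaw 92.8 z [ 0.001 -0.001 -1.   ] F [-0.5  1.8  7.8] q [-0.6   0.29 -0.47  0.81 -0.    0.93]
[231, 180, 174, 185, 20150] z 0.0671 c=(443.1,-199.1) 73.7x69.1 yaw=-87.3
```

```bash
python3 -m pendant '[0,0,-0.05,0,0,0,1, 0,0,-0.1,0,0,0,1, 0,0,-0.15,0,0,0,1, 0,0,-0.194,0,0,0,1, 0.17,0.153,-0.194,0,0,7.6,1, 0.17,0.153,-0.194,0,0,7.6,1, 0.17,0.153,-0.194,0,0,7.6,1, 0.17,0.153,-0.194,0,0,7.6,1, 0.17,0.153,-0.194,0,0,7.6,1, 0.17,0.153,-0.194,0,0,7.6,1, 0.17,0.153,-0.194,0,0,7.6,1, 0.17,0.153,-0.194,0,0,7.6,1]' 80; python3 m2.py w3 .593 .078 .077 .089
```

```text
time: 4.88
eef_pos: [0.587, -0.0228, 0.2306]
tool_rot: [0.0, 0.737, 0.676, 0.0]
force: [0.4, -0.1, -1.7]
opening: 0.0419
tcp [ 0.5871 -0.0228  0.2306] toolx yaw 85.13 z [ 0. -0. -1.] F [ 0.4  0.2 -3. ] q [-0.18  0.32  0.11  1.36 -0.    1.47]
[257, 3, 48, 20, 338] z 0.0836 c=(568.2,122.6) 33.7x5.3 yaw=-3.8
[293, 23, 42, 81, 1098] z 0.0818 c=(592.0,77.8) 63.6x34.3 yaw=85.4
[300, 30, 28, 68, 1841] z 0.0814 c=(591.9,78.0) 53.2x22.8 yaw=85.7
[263, 114, 44, 6, 216] z 0.0838 c=(563.6,37.1) 29.4x4.6 yaw=-4.2
```

View pics/w3.png

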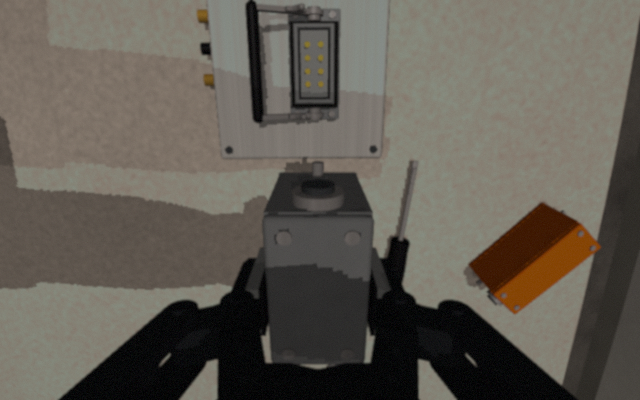

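The wrist picture shows the plug held straight, with its top face at about (318,290), and the short socket's collar at (314,64). I'll measure the held plug in the same picture.

```bash
cat > m3.py <<'E'
import sys
from h import *
from m1 import rect
c=load(sys.argv[1]); x,y,z0,z1,hl=map(float,sys.argv[2:7])
P=cloud(c); ok=(c['range_z']>0)&(P[...,2]>z0)&(P[...,2]<z1)&(abs(P[...,0]-x)<.04)&(abs(P[...,1]-y)<hl)
g=c['color'].astype(int).mean(2); ok&=(g>45)
nl,L,S,_=cv2.connectedComponentsWithStats(ok.astype(np.uint8)); i=1+S[1:,4].argmax(); t=P[L==i]
print(S[i],'z',np.percentile(t[:,2],[5,50,95]).round(4),rect(t[:,:2]), 'y range',np.percentile(t[:,1],[.5,99.5]).round(4))
r0,r1=S[i][1],S[i][1]+S[i][3]
for r in range(r0+5,r1-3,14):
    s=P[r][L[r]==i]; print(r,s[:,0].min().round(4),s[:,0].max().round(4),s[:,1].mean().round(4),s[:,2].mean().round(4))
E
python3 m3.py w3 .587 -.0228 .255 .275 .06
```

```text
[ 262  211  112  113 7538] z [0.2592 0.2606 0.2617] c=(587.9,-10.3) 49.4x43.3 yaw=84.6 y range [-0.0306  0.015 ]
216 0.5695 0.6108 0.0135 0.259
230 0.5687 0.6106 0.0085 0.2607
244 0.5676 0.6102 0.0025 0.2607
258 0.5671 0.6096 -0.0036 0.2607
272 0.5697 0.609 -0.0101 0.2608
286 0.5693 0.6053 -0.0162 0.2608
300 0.5697 0.5869 -0.0226 0.2607
314 0.5779 0.5839 -0.0299 0.2607
```

```bash
python3 -m pendant '[0.101,-0.0037,0,0,0,-0.3,1, 0.101,-0.0037,0,0,0,-0.3,1, 0.101,-0.0037,0.04,0,0,-0.3,1, 0.101,-0.0037,0.08,0,0,-0.3,1, 0.101,-0.0037,0.1,0,0,-0.3,1, 0.101,-0.0037,0.1,0,0,-0.3,1, 0.101,-0.0037,0.104,0,0,-0.3,1, 0.101,-0.0037,0.108,0,0,-0.3,1, 0.101,-0.0037,0.111,0,0,-0.3,1, 0.101,-0.0037,0.113,0,0,-0.3,1, 0.101,-0.0037,0.115,0,0,-0.3,1, 0.101,-0.0037,0.116,0,0,-0.3,1]' 80; python3 -c "
from h import *
o=telemetry.get_obs();print(o['eef_pos'],o['force'],o['moment'])"
```

```text
time: 6.42
eef_pos: [0.5922, 0.0789, 0.1142]
tool_rot: [-0.0, 0.734, 0.679, -0.0]
force: [0.6, 0.6, -2.1]
opening: 0.0418
[0.59218886 0.07893768 0.1141973 ] [ 0.56973381  0.62930843 -2.05301252] [-0.00375391  0.02628185 -0.02266099]
```

The plug is about 6 mm over the collar with no load. Pressing on gently.

```bash
python3 -m pendant '[-0.0005,0,0.002,0,0,0,1, -0.0005,0,0.004,0,0,0,1, -0.0005,0,0.006,0,0,0,1, -0.0005,0,0.008,0,0,0,1, -0.0005,0,0.01,0,0,0,1, -0.0005,0,0.012,0,0,0,1, -0.0005,0,0.014,0,0,0,1, -0.0005,0,0.015,0,0,0,1, -0.0005,0,0.016,0,0,0,1, -0.0005,0,0.017,0,0,0,1, -0.0005,0,0.017,0,0,0,1]' 80; python3 -c "
from h import *
o=telemetry.get_obs();print(o['eef_pos'],o['force'],o['moment'])"
```

```text
time: 7.8
eef_pos: [0.5922, 0.0785, 0.0982]
tool_rot: [0.0, 0.734, 0.679, 0.0]
force: [-3.8, 0.1, 10.4]
opening: 0.0417
[0.59223895 0.07846549 0.0981805 ] [-3.83190169  0.08702845 10.40159573] [ 1.79120558e-02  8.04253418e-01 -5.32036341e-04]
```

```bash
python3 -m pendant '[0,0,0.001,0,0,0,1, 0,0,0.002,0,0,0,1, 0,0,0.003,0,0,0,1, 0,0,0.004,0,0,0,1, 0,0,0.005,0,0,0,1, 0,0,0.005,0,0,0,1]' 80; python3 -m pendant '[0,0,0.0007,0,0,0,1, 0,0,0.0015,0,0,0,1, 0,0,0.0015,0,0,0,1]'; python3 -c "
from h import *
o=telemetry.get_obs();print(o['eef_pos'],o['force'],o['moment'])"
```

```text
time: 8.55
eef_pos: [0.5923, 0.0785, 0.0936]
tool_rot: [0.0, 0.734, 0.679, 0.001]
force: [-5.1, 0.9, 13.4]
opening: 0.0418
time: 8.93
eef_pos: [0.5923, 0.0785, 0.0931]
tool_rot: [0.001, 0.734, 0.679, 0.001]
force: [-8.4, 0.7, 20.9]
opening: 0.0418
[0.5922564  0.07846747 0.09307849] [-8.35605599  0.66526402 20.91316006] [ 0.00980707  1.80009645 -0.03415307]
```

```bash
python3 -m pendant '[0,0,0.0007,0,0,0,1, 0,0,0.0015,0,0,0,1, 0,0,0.0015,0,0,0,1]'; python3 -m pendant '[0,0,0.001,0,0,0,1, 0,0,0.002,0,0,0,1, 0,0,0.002,0,0,0,1]'
```

```text
time: 9.3
eef_pos: [0.5923, 0.0785, 0.093]
tool_rot: [0.001, 0.734, 0.679, 0.001]
force: [-11.2, -1.2, 33.8]
opening: 0.0417
time: 9.68
eef_pos: [0.5923, 0.0785, 0.0929]
tool_rot: [0.002, 0.734, 0.679, 0.002]
force: [-16.8, -0.6, 49.7]
opening: 0.0419
```

```bash
python3 -m pendant '[0,0,-0.003,0,0,0,1, 0,0,-0.006,0,0,0,1, 0,0,-0.009,0,0,0,1, 0,0,-0.012,0,0,0,1, 0,0,-0.014,0,0,0,1, 0,0,-0.014,0,0,0,1, 0,0,-0.014,0,0,0,0.35, 0,0,-0.014,0,0,0,0.35, 0,0,-0.014,0,0,0,0.35, 0,0,-0.05,0,0,0,0.35, 0,0,-0.1,0,0,0,0.3, -0.02,0,-0.14,0,0,0,0, -0.02,0,-0.14,0,0,0,0, -0.02,0,-0.14,0,0,0,0]'; python3 m2.py w4 .592 .078 .07 .15
```

```text
time: 11.42
eef_pos: [0.5904, 0.0585, 0.2266]
tool_rot: [-0.0, 0.734, 0.679, -0.0]
force: [-0.0, 0.6, 0.3]
opening: 0.0856
tcp [0.5901 0.0587 0.2261] toolx yaw 85.5 z [-0.002  0.    -1.   ] F [-0.1 -0.2 -0.5] q [-0.04  0.34  0.12  1.36  0.    1.61]
[255, 107, 93, 112, 7345] z 0.1332 c=(591.7,78.8) 72.3x43.2 yaw=85.4
```

View pics/w4.png

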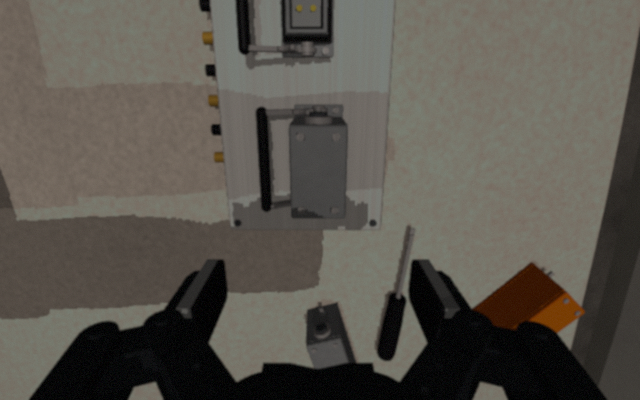

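The short plug is home: its top is at 133–134 mm against the expected 135, and it is level. The black lever bar is at (264,160). Measuring the bar.

```bash
cat > bar.py <<'E'
import sys
from h import *
from m1 import rect
c=load(sys.argv[1]); u0,u1,v0,v1=map(int,sys.argv[2:6]); P=cloud(c)
m=np.zeros(P.shape[:2],bool); m[v0:v1,u0:u1]=1
for n,k in (('all',m&(c['range_z']>0)&(P[...,2]>.06)&(c['color'].max(2)<60)),):
    t=P[k]; print(len(t),np.percentile(t[:,2],[10,50,90,98]).round(4),rect(t[:,:2]))
E
python3 bar.py w4 250 276 105 215
```

```text
1112 [0.0887 0.0911 0.0923 0.0928] c=(545.8,82.1) 93.0x12.9 yaw=85.3
```

```bash
python3 -m pendant '[0.02,-0.116,0,0,0,-90,1, 0.02,-0.116,0,0,0,-90,1, 0.02,-0.116,0,0,0,-90,1, 0.02,-0.116,0,0,0,-90,1, 0.02,-0.116,0,0,0,-90,1, 0.02,-0.116,0,0,0,-90,1, 0.02,-0.116,0,0,0,-90,1, 0.02,-0.116,0,0,0,-90,1, 0.02,-0.116,0,0,0,-90,1, 0.02,-0.116,0,0,0,-90,1, 0.02,-0.116,0,0,0,-90,1]'; python3 -m pendant '[0,0,0,0,-45,0,1, 0,0,0,0,-45,0,1, 0,0,0,0,-45,0,1, 0,0,0,0,-45,0,1, 0,0,0,0,-45,0,1, 0,0,0,0,-45,0,1]'; cat > st.py <<'E'
from h import *
from scipy.spatial.transform import Rotation as R
o=telemetry.get_obs(); q=o['tool_rot']; M=R.from_quat([q[1],q[2],q[3],q[0]]).as_matrix()
print(o['time'],'tcp',o['eef_pos'].round(4),'F',o['force'].round(1),'open',round(o['opening'],4),'q',o['joint_positions'].round(2)); print(M.round(3))
import sys
if len(sys.argv)>3:
    d=np.array(list(map(float,sys.argv[1:4])))-o['eef_pos']; print('to go in tool axes',(M.T@d).round(4))
E
python3 st.py .4758 .0878 .123
```

```text
time: 12.85
eef_pos: [0.4763, 0.0877, 0.2266]
tool_rot: [-0.001, 0.04, 0.999, -0.0]
force: [1.0, 0.4, 0.3]
opening: 0.0001
time: 13.6
eef_pos: [0.4754, 0.0877, 0.2267]
tool_rot: [0.382, 0.036, 0.923, -0.015]
force: [0.3, -0.8, 0.8]
opening: -0.0002
13.6 tcp [0.4754 0.0877 0.2267] F [ 0.3 -0.8  0.8] open -0.0002 q [ 0.08 -0.26 -0.82  0.24 -0.11  0.11]
[[-0.705  0.079  0.704]
 [ 0.056  0.997 -0.055]
 [-0.707  0.001 -0.708]]
to go in tool axes [0.073  0.     0.0737]
```

```bash
python3 -m pendant '[0.073,0,0.074,0,0,0,1, 0.073,0,0.074,0,0,0,1, 0.073,0,0.074,0,0,0,1, 0.073,0,0.074,0,0,0,1]'; python3 st.py .5322 .083 .066
```

```text
time: 14.1
eef_pos: [0.478, 0.0875, 0.1242]
tool_rot: [0.382, 0.036, 0.923, -0.015]
force: [0.3, -0.3, 0.7]
opening: 0.0001
14.1 tcp [0.478  0.0875 0.1242] F [ 0.3 -0.3  0.7] open 0.0001 q [ 0.07 -0.09 -1.03 -0.15 -0.11  0.11]
[[-0.705  0.079  0.705]
 [ 0.056  0.997 -0.056]
 [-0.707  0.    -0.707]]
to go in tool axes [ 0.0026 -0.0002  0.0796]
```

```bash
python3 -m pendant '[0.002,0,0.02,0,0,0,1, 0.002,0,0.04,0,0,0,1, 0.002,0,0.06,0,0,0,1, 0.002,0,0.08,0,0,0,1, 0.002,0,0.08,0,0,0,1]'; python3 st.py .5322 .083 .066; python3 -c "
from h import *
grab('top','t2'); a=cv2.imread('pics/t2.png'); grab('scene','s2'); b=cv2.imread('pics/s2.png')
x=cv2.resize(a[150:330,130:370],(400,300)); y=cv2.resize(b[120:270,330:530],(400,300)); cv2.imwrite('pics/c2.png',np.hstack([x,y]))"
```

```text
time: 14.72
eef_pos: [0.5357, 0.0839, 0.0681]
tool_rot: [0.381, 0.037, 0.924, -0.015]
force: [-0.5, -0.7, 0.1]
opening: 0.0001
14.725 tcp [0.5357 0.0839 0.0681] F [-0.5 -0.7  0.1] open 0.0001 q [ 0.05  0.14 -1.04 -0.39 -0.09  0.09]
[[-0.707  0.08   0.703]
 [ 0.056  0.997 -0.056]
 [-0.705 -0.    -0.709]]
to go in tool axes [ 0.004  -0.0012 -0.0009]
```

View pics/c2.png

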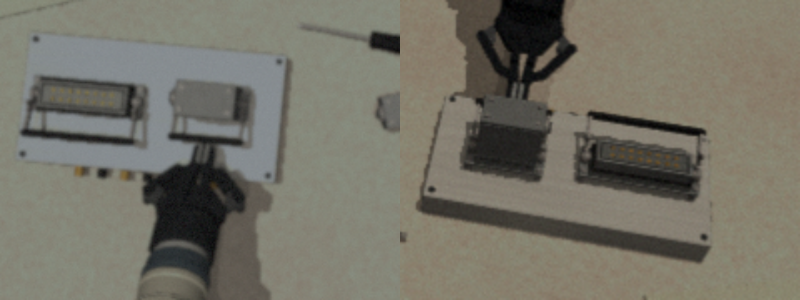

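```bash
python3 -m pendant '[-0.004,0,0,0,0,0,1, -0.007,0,-0.002,0,0,0,1, -0.010,0,-0.003,0,0,0,1, -0.013,0,-0.004,0,0,0,1, -0.016,0,-0.0045,0,0,0,1, -0.019,0,-0.0045,0,0,0,1, -0.022,0,-0.0045,0,0,0,1, -0.025,0,-0.0045,0,0,0,1, -0.028,0,-0.004,0,0,0,1, -0.031,0,-0.004,0,0,0,1]'; python3 -m pendant '[-0.002,0,0.001,0,0,0,1, -0.004,0,0.001,0,0,0,1, -0.005,0,0.001,0,0,0,1]'; python3 st.py
```

```text
time: 16.08
eef_pos: [0.5541, 0.0825, 0.0923]
tool_rot: [0.381, 0.037, 0.924, -0.015]
force: [-1.7, -0.2, -0.1]
opening: -0.0002
time: 16.45
eef_pos: [0.5582, 0.0821, 0.0951]
tool_rot: [0.381, 0.037, 0.924, -0.015]
force: [-0.9, -0.6, -0.8]
opening: -0.0001
16.45 tcp [0.5582 0.0821 0.0951] F [-0.9 -0.6 -0.8] open -0.0001 q [ 0.04  0.11 -0.95 -0.26 -0.09  0.09]
[[-0.707  0.079  0.702]
 [ 0.056  0.997 -0.056]
 [-0.705 -0.001 -0.71 ]]
```

```bash
python3 -m pendant '[-0.001,0,0,0,0,0,1, -0.002,0,0,0,0,0,1, -0.003,0,0,0,0,0,1, -0.003,0,0,0,0,0,1]'; python3 -m pendant '[-0.001,0,0,0,0,0,1, -0.002,0,0,0,0,0,1, -0.003,0,0,0,0,0,1, -0.003,0,0,0,0,0,1]'
```

```text
time: 16.95
eef_pos: [0.5592, 0.082, 0.0962]
tool_rot: [0.38, 0.036, 0.924, -0.015]
force: [-5.1, 0.4, -4.2]
opening: -0.0001
time: 17.45
eef_pos: [0.5594, 0.082, 0.0964]
tool_rot: [0.378, 0.036, 0.925, -0.015]
force: [-10.1, 1.3, -7.7]
opening: -0.0001
```

```bash
python3 -m pendant '[0.01,0,0,0,0,0,1, 0.02,0,0,0,0,0,1, 0.025,0,-0.05,0,0,0,1, 0.025,0,-0.1,0,0,0,1, -0.02,0,-0.14,0,0,0,1, -0.02,0,-0.14,0,45,0,1, -0.02,0,-0.14,0,45,0,1, -0.02,0,-0.14,0,45,0,1, -0.02,0,-0.14,0,45,0,1, -0.02,0,-0.14,0,45,0,1, -0.02,0,-0.14,0,45,0,1]'; python3 st.py .5915 -.202 .235; python3 - <<'E'
from h import *
for n in('top','scene'):
    c=grab(n,n+'3'); P=cloud(c); m=(c['range_z']>0)&(abs(P[...,1]-.08)<.035)&(abs(P[...,0]-.563)<.035)&(P[...,2]>.08)
    m&=c['color'].max(2)<55; t=P[m]; print(n,len(t),np.percentile(t[:,2],[50,90,98]).round(4),np.median(t[:,:2],axis=0).round(4) if len(t) else '')
    m=(c['range_z']>0)&(abs(P[...,1]-.08)<.06)&(abs(P[...,0]-.592)<.05)&(P[...,2]>.125); t=P[m]; print(' plug top',np.median(t[:,2]))
E
```

```text
time: 18.82
eef_pos: [0.4795, 0.0883, 0.2117]
tool_rot: [-0.002, 0.04, 0.999, -0.0]
force: [0.0, 0.6, -0.1]
opening: 0.0002
18.825 tcp [0.4795 0.0883 0.2117] F [ 0.   0.6 -0.1] open 0.0002 q [ 0.01  0.16 -0.16  1.26 -0.    0.09]
[[-0.997  0.08  -0.004]
 [ 0.08   0.997 -0.001]
 [ 0.004 -0.001 -1.   ]]
to go in tool axes [-0.1347 -0.2805 -0.0235]
top 140 [0.1158 0.1194 0.6134] [0.5643 0.0767]
 plug top 0.13418484622739424
scene 1 [0.1309 0.1309 0.1309] [0.5803 0.1075]
 plug top 0.1345253406483914
```

The lever is locked: its bar is now at x = 0.564, z ≈ 0.112, as calculated. On to the long plug.

```bash
python3 -m pendant '[-0.135,-0.28,-0.024,0,0,74,0, -0.135,-0.28,-0.024,0,0,74,0, -0.135,-0.28,-0.024,0,0,74,0, -0.135,-0.28,-0.024,0,0,74,0, -0.135,-0.28,-0.024,0,0,74,0, -0.135,-0.28,-0.024,0,0,74,0, -0.135,-0.28,-0.024,0,0,74,0, -0.135,-0.28,-0.024,0,0,74,0, -0.135,-0.28,-0.024,0,0,74,0, -0.135,-0.28,-0.024,0,0,74,0]'; python3 m2.py w5 .5915 -.202 .06 .075; python3 st.py .5915 -.202 .036
```

```text
time: 20.18
eef_pos: [0.5906, -0.2009, 0.2367]
tool_rot: [-0.001, 0.632, 0.775, -0.001]
force: [0.8, 0.3, -0.2]
opening: 0.0851
tcp [ 0.5906 -0.2009  0.2367] toolx yaw 101.57 z [-0.003 -0.001 -1.   ] F [ 0.3  0.2 -0. ] q [-0.46  0.39  0.23  1.41 -0.    0.91]
[297, 109, 46, 121, 4992] z 0.0674 c=(591.5,-202.3) 119.6x43.1 yaw=-78.6
20.225 tcp [ 0.5906 -0.2009  0.2367] F [ 0.3  0.2 -0. ] open 0.0852 q [-0.46  0.39  0.23  1.41 -0.    0.91]
[[-0.201  0.98  -0.003]
 [ 0.98   0.201 -0.001]
 [ 0.    -0.003 -1.   ]]
to go in tool axes [-0.0013  0.0013  0.2007]
```

```bash
python3 -m pendant '[-0.0016,0.0013,0.1,0,0,0,0, -0.0016,0.0013,0.15,0,0,0,0, -0.0016,0.0013,0.18,0,0,0,0, -0.0016,0.0013,0.2,0,0,0,0, -0.0016,0.0013,0.2,0,0,0,0, -0.0016,0.0013,0.2,0,0,0,0, -0.0016,0.0013,0.2,0,0,0,1, -0.0016,0.0013,0.2,0,0,0,1, -0.0016,0.0013,0.2,0,0,0,1, -0.0016,0.0013,0.2,0,0,0,1, -0.0016,0.0013,0.2,0,0,0,1, -0.0016,0.0013,0.2,0,0,0,1, -0.0016,0.0013,0.2,0,0,0,1, -0.0016,0.0013,0.2,0,0,0,1]' 80; python3 st.py .5960 .1 .25
```

```text
time: 21.98
eef_pos: [0.592, -0.2028, 0.0375]
tool_rot: [-0.0, 0.633, 0.774, -0.001]
force: [-0.5, -0.1, 5.9]
opening: 0.0422
21.975 tcp [ 0.592  -0.2028  0.0375] F [-0.5 -0.1  5.9] open 0.0422 q [-0.46  0.5  -0.12  0.95 -0.    0.91]
[[-0.199  0.98  -0.002]
 [ 0.98   0.199 -0.001]
 [-0.001 -0.002 -1.   ]]
to go in tool axes [ 0.2958  0.0637 -0.2129]
```

```bash
python3 -m pendant '[0,0,-0.05,0,0,0,1, 0,0,-0.1,0,0,0,1, 0,0,-0.16,0,0,0,1, 0,0,-0.2,0,0,0,1, 0.333,0.073,-0.252,0,0,16.2,1, 0.333,0.073,-0.252,0,0,16.2,1, 0.333,0.073,-0.252,0,0,16.2,1, 0.333,0.073,-0.252,0,0,16.2,1, 0.333,0.073,-0.252,0,0,16.2,1, 0.333,0.073,-0.252,0,0,16.2,1, 0.333,0.073,-0.252,0,0,16.2,1, 0.333,0.073,-0.252,0,0,16.2,1, 0.333,0.073,-0.252,0,0,16.2,1, 0.333,0.073,-0.252,0,0,16.2,1]' 80; python3 m2.py w6 .606 .238 .077 .089; python3 m3.py w6 .597 .138 .31 .34 .08
```

```text
time: 23.72
eef_pos: [0.5979, 0.1373, 0.2881]
tool_rot: [-0.001, 0.736, 0.677, -0.002]
force: [-0.8, -0.3, -1.6]
opening: 0.0418
tcp [0.5979 0.1375 0.2882] toolx yaw 85.19 z [-0.004 -0.    -1.   ] F [ 0.4  0.9 -2.6] q [ 0.09  0.37  0.32  1.53 -0.    1.74]
[248, 0, 29, 138, 1231] z 0.0874 c=(544.6,238.4) 130.0x15.1 yaw=88.2
[289, 8, 36, 117, 3530] z 0.0815 c=(594.6,237.8) 111.0x34.3 yaw=85.6
[  258   138   130   160 13936] z [0.3156 0.3179 0.319 ] c=(603.4,173.0) 58.5x48.7 yaw=85.3 y range [0.1453 0.2012]
143 0.5988 0.6073 0.2004 0.3108
157 0.5817 0.6235 0.1966 0.3174
171 0.5812 0.6234 0.1917 0.3182
185 0.5812 0.6228 0.1865 0.3182
199 0.5806 0.6223 0.1811 0.318
213 0.58 0.6217 0.1755 0.3179
227 0.579 0.6217 0.1697 0.3178
241 0.5785 0.6212 0.1639 0.3179
255 0.5781 0.6205 0.1577 0.3178
269 0.5811 0.6251 0.1501 0.3172
283 0.6217 0.6233 0.1462 0.3226
```

View pics/w6.png

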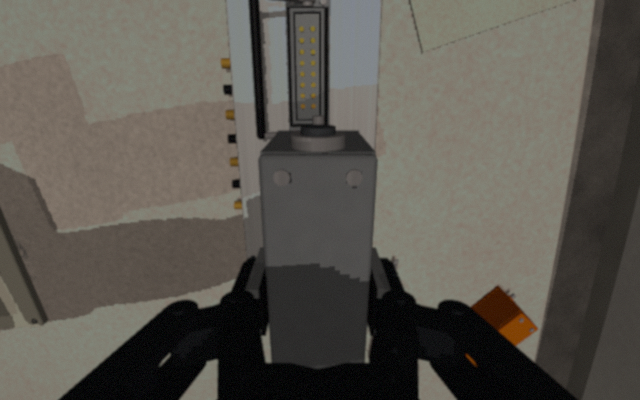

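The picture shows the collar at (308,65), measured as 111.0 × 34.3 mm at (594.6, 237.8), so the size is right and it lies 160 mm from the other socket. Now fitting the plug.

```bash
python3 -m pendant '[0.1002,-0.0115,0,-0.2,0,-0.3,1, 0.1002,-0.0115,0.03,-0.2,0,-0.3,1, 0.1002,-0.0112,0.08,-0.2,0,-0.3,1, 0.1002,-0.011,0.13,-0.2,0,-0.3,1, 0.1002,-0.011,0.158,-0.2,0,-0.3,1, 0.1002,-0.011,0.158,-0.2,0,-0.3,1, 0.1002,-0.011,0.162,-0.2,0,-0.3,1, 0.1002,-0.011,0.166,-0.2,0,-0.3,1, 0.1002,-0.011,0.169,-0.2,0,-0.3,1, 0.1002,-0.011,0.171,-0.2,0,-0.3,1, 0.1002,-0.011,0.173,-0.2,0,-0.3,1, 0.1002,-0.011,0.173,-0.2,0,-0.3,1]' 80; python3 st.py
```

```text
time: 25.28
eef_pos: [0.5944, 0.239, 0.1151]
tool_rot: [0.0, 0.734, 0.679, -0.0]
force: [0.3, 0.2, -2.3]
opening: 0.0418
25.275 tcp [0.5944 0.239  0.1151] F [ 0.3  0.2 -2.3] open 0.0418 q [ 0.25  0.46  0.03  1.14 -0.    1.9 ]
[[ 0.077  0.997 -0.   ]
 [ 0.997 -0.077 -0.001]
 [-0.001 -0.    -1.   ]]
```

Free over the collar; press in the same way as before.

```bash
python3 -m pendant '[-0.0005,0,0.002,0,0,0,1, -0.0005,0,0.004,0,0,0,1, -0.0005,0,0.006,0,0,0,1, -0.0005,0,0.008,0,0,0,1, -0.0005,0,0.01,0,0,0,1, -0.0005,0,0.012,0,0,0,1, -0.0005,0,0.014,0,0,0,1, -0.0005,0,0.015,0,0,0,1, -0.0005,0,0.016,0,0,0,1, -0.0005,0,0.017,0,0,0,1, -0.0005,0,0.018,0,0,0,1]' 80;  python3 -m pendant '[0,0,0.001,0,0,0,1, 0,0,0.002,0,0,0,1, 0,0,0.003,0,0,0,1, 0,0,0.004,0,0,0,1, 0,0,0.005,0,0,0,1, 0,0,0.005,0,0,0,1]'
```

```text
time: 26.65
eef_pos: [0.5946, 0.2385, 0.0983]
tool_rot: [0.001, 0.734, 0.679, 0.0]
force: [-2.9, -1.9, 9.7]
opening: 0.0421
time: 27.4
eef_pos: [0.5946, 0.2386, 0.0937]
tool_rot: [0.001, 0.734, 0.679, 0.0]
force: [-4.6, -1.7, 12.0]
opening: 0.0421
```

```bash
python3 -m pendant '[0,0,0.001,0,0,0,1, 0,0,0.002,0,0,0,1, 0,0,0.002,0,0,0,1]'; python3 -m pendant '[0,0,0.001,0,0,0,1, 0,0,0.0015,0,0,0,1, 0,0,0.0015,0,0,0,1]'
```

```text
time: 27.78
eef_pos: [0.5946, 0.2386, 0.0934]
tool_rot: [0.001, 0.734, 0.679, 0.001]
force: [-8.3, -2.6, 25.1]
opening: 0.0422
time: 28.15
eef_pos: [0.5946, 0.2386, 0.0933]
tool_rot: [0.001, 0.734, 0.679, 0.002]
force: [-10.9, -4.3, 37.2]
opening: 0.0422
```

Hard stop, home. Release as before, look, and turn for the lever.

```bash
python3 -m pendant '[0,0,0.0015,0,0,0,1, 0,0,0.0015,0,0,0,1, 0,0,-0.003,0,0,0,1, 0,0,-0.006,0,0,0,1, 0,0,-0.009,0,0,0,1, 0,0,-0.013,0,0,0,1, 0,0,-0.013,0,0,0,1, 0,0,-0.013,0,0,0,0.35, 0,0,-0.013,0,0,0,0.35, 0,0,-0.013,0,0,0,0.35, 0,0,-0.05,0,0,0,0.35, 0,0,-0.1,0,0,0,0.3, -0.03,0,-0.15,0,0,0,0, -0.03,0,-0.15,0,0,0,0, -0.03,0,-0.15,0,0,0,0, -0.03,0,-0.15,0,0,0,0]'; python3 m2.py w7 .5946 .238 .07 .15;python3 bar.py w7 215 282 20 230; python3 st.py .49 .247 .23
```

```text
time: 30.15
eef_pos: [0.5916, 0.209, 0.2371]
tool_rot: [-0.001, 0.734, 0.679, -0.001]
force: [0.8, 0.4, -0.4]
opening: 0.0851
tcp [0.5917 0.209  0.2372] toolx yaw 85.59 z [-0.003 -0.001 -1.   ] F [-1.1 -0.1 -0.1] q [ 0.21  0.4   0.24  1.42 -0.    1.85]
[255, 65, 94, 163, 10612] z 0.1332 c=(594.4,239.1) 118.5x43.2 yaw=85.6
1582 [0.0844 0.0869 0.0881 0.0887] c=(544.4,242.3) 139.7x17.5 yaw=89.3
30.2 tcp [0.5917 0.209  0.2372] F [-1.1 -0.1 -0.1] open 0.0856 q [ 0.21  0.4   0.24  1.42 -0.    1.85]
[[ 0.077  0.997 -0.003]
 [ 0.997 -0.077 -0.001]
 [-0.001 -0.002 -1.   ]]
to go in tool axes [ 0.03   -0.1043  0.0074]
```

View pics/w7.png

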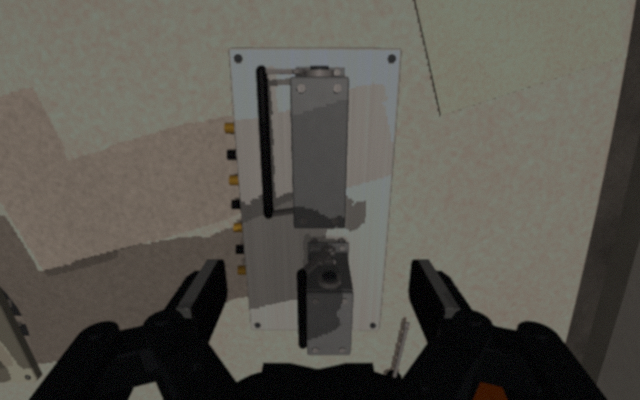

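```bash
python3 -m pendant '[0.03,-0.118,0,0,0,-90,1, 0.03,-0.118,0,0,0,-90,1, 0.03,-0.118,0,0,0,-90,1, 0.03,-0.118,0,0,0,-90,1, 0.03,-0.118,0,0,0,-90,1, 0.03,-0.118,0,0,0,-90,1, 0.03,-0.118,0,0,0,-90,1, 0.03,-0.118,0,0,0,-90,1, 0.03,-0.118,0,0,0,-90,1, 0.03,-0.118,0,0,0,-90,1, 0.03,-0.118,0,0,0,-90,1]'; python3 -m pendant '[0,0,0,0,-45,0,1, 0,0,0,0,-45,0,1, 0,0,0,0,-45,0,1, 0,0,0,0,-45,0,1, 0,0,0,0,-45,0,1, 0,0,0,0,-45,0,1, 0,0,0,0,-45,0,1]'; python3 st.py .4758 .248 .119
```

```text
time: 31.58
eef_pos: [0.4767, 0.2479, 0.2382]
tool_rot: [-0.0, 0.039, 0.999, -0.0]
force: [-0.5, -0.1, 0.3]
opening: 0.0002
time: 32.45
eef_pos: [0.4774, 0.248, 0.2393]
tool_rot: [0.382, 0.036, 0.923, -0.015]
force: [0.2, 0.0, 0.1]
opening: 0.0
32.45 tcp [0.4774 0.248  0.2393] F [0.2 0.  0.1] open 0.0 q [ 0.55 -0.09 -0.64  0.34 -0.43  0.48]
[[-0.705  0.078  0.705]
 [ 0.055  0.997 -0.055]
 [-0.707  0.    -0.707]]
to go in tool axes [ 0.0862 -0.0002  0.084 ]
```

```bash
python3 -m pendant '[0.086,0,0.084,0,0,0,1, 0.086,0,0.084,0,0,0,1, 0.086,0,0.084,0,0,0,1, 0.086,0,0.084,0,0,0,1, 0.086,0,0.084,0,0,0,1, 0.086,0,0.1,0,0,0,1, 0.086,0,0.12,0,0,0,1, 0.086,0,0.14,0,0,0,1, 0.086,0,0.164,0,0,0,1, 0.086,0,0.164,0,0,0,1]'; python3 st.py .5322 .2435 .062; python3 st.py .5612 .2412 .0957 | tail -1
```

```text
time: 33.7
eef_pos: [0.533, 0.2434, 0.0628]
tool_rot: [0.383, 0.036, 0.923, -0.015]
force: [-0.0, -0.7, -1.1]
opening: 0.0002
33.7 tcp [0.533  0.2434 0.0628] F [-0.  -0.7 -1.1] open 0.0002 q [ 0.47  0.25 -0.88 -0.26 -0.38  0.41]
[[-0.704  0.078  0.706]
 [ 0.055  0.997 -0.055]
 [-0.708  0.    -0.706]]
to go in tool axes [ 0.0011 -0.     -0.    ]
to go in tool axes [-0.0433 -0.     -0.0032]
```

```bash
python3 -m pendant '[-0.004,0,0,0,0,0,1, -0.007,0,0,0,0,0,1, -0.010,0,-0.001,0,0,0,1, -0.013,0,-0.002,0,0,0,1, -0.016,0,-0.003,0,0,0,1, -0.019,0,-0.004,0,0,0,1, -0.022,0,-0.0045,0,0,0,1, -0.025,0,-0.005,0,0,0,1, -0.028,0,-0.005,0,0,0,1, -0.031,0,-0.005,0,0,0,1, -0.034,0,-0.0045,0,0,0,1, -0.037,0,-0.004,0,0,0,1, -0.04,0,-0.0035,0,0,0,1, -0.043,0,-0.003,0,0,0,1, -0.044,0,-0.003,0,0,0,1]'; python3 -m pendant '[-0.001,0,0,0,0,0,1, -0.002,0,0,0,0,0,1, -0.003,0,0,0,0,0,1, -0.003,0,0,0,0,0,1]'; python3 -m pendant '[-0.001,0,0,0,0,0,1, -0.002,0,0,0,0,0,1, -0.002,0,0,0,0,0,1]'
```

```text
time: 35.58
eef_pos: [0.561, 0.2412, 0.0954]
tool_rot: [0.383, 0.036, 0.923, -0.015]
force: [-0.7, 0.1, -0.5]
opening: 0.0001
time: 36.08
eef_pos: [0.5616, 0.241, 0.0962]
tool_rot: [0.381, 0.035, 0.924, -0.015]
force: [-7.5, 1.8, -1.5]
opening: 0.0001
time: 36.45
eef_pos: [0.5618, 0.2409, 0.0964]
tool_rot: [0.38, 0.034, 0.924, -0.015]
force: [-11.3, 3.0, -1.5]
opening: 0.0002
```

The lever is at its stop. Back off and check everything.

```bash
python3 -m pendant '[0.01,0,0,0,0,0,1, 0.02,0,0,0,0,0,1, 0.025,0,-0.05,0,0,0,1, 0.025,0,-0.1,0,0,0,1, -0.02,0,-0.15,0,0,0,1, -0.02,0,-0.15,0,0,0,1, -0.02,0,-0.15,0,45,0,1, -0.02,0,-0.15,0,45,0,1, -0.02,0,-0.15,0,45,0,1, -0.02,0,-0.15,0,45,0,1, -0.02,0,-0.15,0,45,0,1, -0.02,0,-0.15,0,45,0,1]'; python3 - <<'E'
from h import *
from m1 import rect
for n in('top','scene'):
    c=grab(n,n+'9'); P=cloud(c); V=c['range_z']>0
    for k,(x,y) in dict(short=(.592,.078),long=(.5946,.238)).items():
        m=V&(abs(P[...,1]-y)<.07)&(abs(P[...,0]-x)<.05)&(P[...,2]>.125)&(P[...,2]<.145); t=P[m]; print(n,k,'top z',np.median(t[:,2]).round(4),rect(t[:,:2]))
        m=V&(abs(P[...,1]-y)<.03)&(abs(P[...,0]-x+.03)<.03)&(P[...,2]>.08)&(P[...,2]<.124)&(c['color'].max(2)<55); t=P[m]
        if len(t): print('   bar',len(t),np.percentile(t[:,2],[50,95]).round(4),np.median(t[:,:2],axis=0).round(4))
    z=load(n+'0'); d=np.abs(c['color'].astype(int)-z['color']).max(2)
    for k,(u,v) in (dict(C=(464,274),spool=(456,211),sd=(355,175)) if n=='top' else dict(C=(221,148),spool=(210,184),sd=(290,226))).items(): print(n,k,'changed px',int((abs(c['range_z']-z['range_z'])[v-25:v+25,u-35:u+35]>.015).sum()))
a=cv2.imread('pics/top9.png'); b=cv2.imread('pics/scene9.png'); cv2.imwrite('pics/fin.png',np.hstack([cv2.resize(a[130:330,130:400],(400,300)),cv2.resize(b[110:290,180:520],(400,300))]))
E
```

```text
time: 37.95
eef_pos: [0.4737, 0.2477, 0.217]
tool_rot: [-0.001, 0.039, 0.999, -0.001]
force: [1.0, -0.1, 0.2]
opening: 0.0
top short top z 0.134 c=(592.4,80.7) 79.7x42.9 yaw=85.3
   bar 116 [0.1152 0.1183] [0.5643 0.0784]
top long top z 0.134 c=(594.2,241.2) 125.7x44.9 yaw=85.4
   bar 119 [0.1155 0.1184] [0.5666 0.2374]
top C changed px 33
top spool changed px 26
top sd changed px 26
scene short top z 0.1347 c=(593.4,81.7) 77.7x45.9 yaw=85.0
scene long top z 0.1347 c=(596.2,241.4) 123.7x47.2 yaw=84.3
scene C changed px 18
scene spool changed px 17
scene sd changed px 85
```

View pics/fin.png

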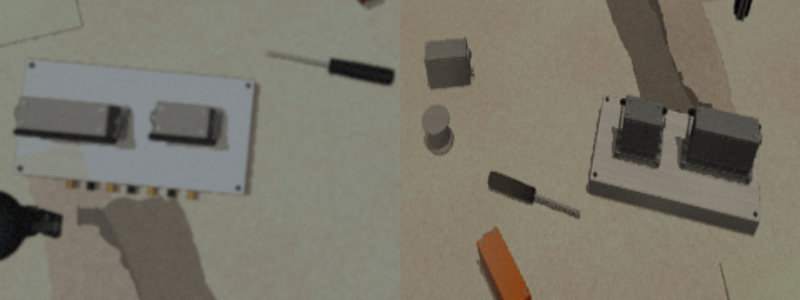

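Both plugs are seated with their tops at 134–135 mm. Both lever bars lie against the plug flanks at z ≈ 0.112. The middle plug, spool and screwdriver are where they were, and the arm is clear.

```bash
python3 -c "
from station import ctrl; print(ctrl.hand_in())"
```

```text
the job is handed in; nothing more can be done
None
```

I put the short and long plugs on their own sockets and pressed each down to its hard stop, peaking at about 50 N on the short and about 37 N or slightly more on the long. I then swung both locking levers to their stops with the tilted, closed fingers, using about 10–13 N. The job was handed in at about 38 s on the robot's clock; `hand_in` gives no verdict.

**Seating:** both plug tops read 134–135 mm, against 135 mm expected when home. The wrist camera put each plug within about 1.3 mm of its socket centre and parallel to it.

**Levers:** the top view shows both bars about 28 mm from the socket centre line and about 112 mm above the bench, which matches the locked position. The scene camera could not see the bars because the plugs hide them.

**Bystanders:** depth images from before and after show almost no change at the middle plug, spool and screwdriver. The scene view at the screwdriver had slightly more changed pixels (85), but it looks unmoved in the picture.

**Disagreements:**
- The long socket sat about 11 mm from where the adapter's edge angle predicted. I used the measured collar, whose size (111.0 x 34.3 mm) and spacing (160 mm) were right.
- The final top and scene outlines of the plugs came out 4–7 mm too long and centred 2–3 mm off along the length. I think they include the end screws and pegs, so I relied on the wrist measurement for centring.

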